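# Feed a sleeve down the chute to the escapement stop

## Robot

A 6-joint arm with a two-finger parallel gripper is mounted at the origin on the work surface. World frame = base frame: x ahead of the robot, y to its left, z up, the work surface at z = 0. Lengths are in mm, angles in degrees, forces in N, time in s.
With the tool pointing down it reaches from about 200 to 875 mm from the base axis. Payload 3.4 kg.
Tool frame: the origin (TCP) lies midway between the tips of the shut fingers; the grasp point (between the pads) lies 19 mm behind it; z points along the fingers, y is the direction in which the jaws open and shut (so a half turn about z gives the same grasp; the last joint's range is limited). The gripper opens to 94 mm and grips with 3 to 60 N. Pads are 16 mm wide; open, the fingers measure 119 mm over their backs; the gripper's body (75 mm by 177 mm) begins 78 mm behind the grasp point.
Start: joints at [-81.245, 15.808, 86.224, -0, 77.962, -6.933], TCP at [155.473, -553.619, 205.493] pointing down, gripper open.
Joint ranges: [-165.64, 165.64], [-43.16, 119.46], [12.63, 154.43], [-67.54, 247.53], [6.08, 155.33], [-154.97, 154.97]. Speed limits (degrees/s): [147.25, 147.25, 180, 180, 180, 180].

## Interface

Orientations are given as a 3x3 rotation matrix whose columns are the frame's x, y, z axes.
In Python, from bench import r, optics, order, models gives the robot as it stands.
- The arm moves only by the shell command python3 -m crank 'ROWS' [FORCE]. ROWS is JSON, one flat list of numbers, 5 for each row, row after row: the finger opening in m, from 0 to 0.094, then the shift along the world's x, y, z in m, then the turn about the world's z in degrees. In form: [hand, tx, ty, tz, twist, hand, tx, ty, tz, twist, ...]. A call has 1 to 12 rows; each row is the pose to reach, as a shift and turn from the pose measured when the call began; what a row does not reach only later rows make up. A row lasts 1/10 s, in which the tool goes at most 50 mm and 8.59 degrees, less where a joint would pass 70% of its speed; a pose out of reach is approached as far as the arm can. A call with a gripper value outside its range is refused whole. The fingers move at their own pace and stop on an object; FORCE is the grip in N (left out, the last holds). Time passes only in rows, so rows that repeat a pose let the fingers close. It gives the time, the measured TCP pose, the force and the opening at its end, in the units of the state.
- r.get_state(): the state, without advancing time (a new reading comes with each control period).
- optics.read_camera(name): name is "side" or "top" or "wrist"; returns a dict with "color" (400x640x3 uint8, red, green, blue), "K" (3x3 intrinsics, pixels), "distortion" ([k1, k2, p1, p2, k3] as OpenCV has them; the pictures are not rectified), "R" (3x3) and "t" (3): a world point X has camera coordinates R X + t; the wrist camera has in their place "tool_from_camera" (4x4, takes a point from camera to tool coordinates, whose origin is the TCP and whose axes are the flange's). Camera axes: x right, y down, z forward; pixel columns grow to the right and rows downward; lengths in mm; the calibration is good to about 2 mm. A picture is of the moment at which its call begins: read the wrist's pose just before it. There is no depth.
- order.job_done(): hands the job in, once; it reports no verdict.
Trained networks look in a picture, given as the dict that the camera call returned (one of the last four; its "shot" number tells which), for a name from the list of things; names that differ only in an ending like _2 or _b are one class to them, and where a whole thing is asked for, a point or a joint stands for the part that bears it (a point fixed in the world has none). Each returns a list of dicts, best first, with "confidence" (0 to 1); they miss things now and then, are a little off and sometimes report something else, mostly with a low value. They report only what shows in the picture. A call takes as long as a camera call. They do not tell look-alikes from the thing itself.
- models.cut_out(target, picture): "mask" (400x640 bool, what is visible of it) and "box" ([left, top, right, bottom] in pixels, round what is visible of it).
The state is a dict: "time_s": time; "joint_pos": joint angles; "joint_velocities": joint speeds; "tau": joint torques, N m; "ee_pos": TCP position; "orientation": TCP orientation; "force": force on the tool from outside, world axes, zero at the start; "ft_torque": the same for the moment, N m; "grip_width": opening from 0.0 (shut) to 1.0 (fully open).
Only numpy, scipy, OpenCV 4.12 (cv2) and the standard library are available. Lean on these libraries where they do the work, as an engineer would, in place of code of your own. Each camera call takes 0.05 s, during which the arm holds its last target. There are 200 camera calls.

## Task

Pick up the tall steel sleeve, stand it in the top end of the sloped feed chute and let it go. Then push it from behind, gently, down the channel and under the stop's hood until it rests fully home against the escapement stop, holding the stop's plunger pressed in; leave it standing there. Never load the chute or its stop harshly (push with no more than about 12 N), and leave the other things on the bench where they are.

Things in the scene. Friction and masses are not known exactly. Their poses are not given: they have to be found in the camera images.
- sleeve: plain steel sleeve (short thick tube), the taller of the two rings on the bench: outside diameter 44 mm, bore 30 mm, 50 mm high, 0.2 to 0.37 kg, standing on its end; origin at the centre of its underside, z along its axis
- chute: fixed steel feed chute on a grey base plate 270 x 110 mm; origin under the base plate's centre on the bench, z up, +x points DOWNHILL along the channel, y across. Channel 270 mm long, floor sloping down 12 degrees (0.2094 rad) to +x, 105 mm above the bench at the upper end (x = -0.132), 49 mm at the lower (x = +0.132)
- chute_top (a point): middle of the channel floor 50 mm along the slope from its upper end, a good place to stand the sleeve; axes as chute (not tilted). The channel is open above and at the upper end; floor 52 mm wide between side walls 4 mm thick that stand 14 mm above it. A sleeve does not slide down by itself; pushing it takes about 1 to 3 N
- stop_range (a point): middle of the channel floor 195 mm along the slope. The face of the stop (dark plate across the channel, 44 mm wide, 61 mm high) is clamped up to 25 mm uphill or downhill of here, differently each time: find it by feel. A thin hood reaches 22 mm uphill from the face over the sleeve, underside 56 mm and top 61 mm above the floor. The stop gives by 4 N per mm, at most 8 mm
- plunger (a joint): brass plunger, 10 mm across, in the stop's face 25 mm above the floor: 0 = out (it then stands 5 mm proud of the face), 0.005 = flush, with the sleeve home against the face. Very weak spring (under 0.5 N), too weak to push the sleeve back
- collar: bystander: short steel ring, 44 mm across, only 20 mm high; origin under its centre
- endcap: bystander: solid domed steel cap, 44 mm across, 34 mm high; origin under its centre
- flapwheel: bystander: flat brown abrasive wheel, 100 mm across, 24 mm high, lying on the bench
- wrench: bystander: steel wrench lying on the bench
- tube_offcut: bystander: lying steel tube 160 mm long, 38 mm across
- discbox: bystander: green box 130 x 130 x 50 mm
Mind the look-alikes: they are no part of the job. What is shaped like the sleeve but pink or purple is not meant.

How it is judged:
By the outcome, as a careful person would: the job done as asked, in the order asked, and still so for the second after the job is handed in, with the robot touching nothing.
It also fails if it takes over 59 s, if anything falls off the work surface, if the arm or the gripper's body presses on something with over 40 N, if the wrist force passes 120 N, or if a joint passes its speed limit or range.

## Working session

There is one attempt and no reset: what is moved stays moved. The work goes in short steps, Python scripts to look and compute and a shell command to move; the robot and the scene stay as the last step left them, time stands still between calls to the robot, and variables do not carry over. Pictures are saved under pics/ and viewed, about 8 in all and at most 12, crops included, and the job is handed in when it is done.

```bash
mkdir -p pics; ls
cat > h.py <<'E'
import numpy as np, cv2
from bench import r, optics, order, models
def shot(n):
    s=r.get_state(); p=optics.read_camera(n)
    if n=='wrist':
        Rt=np.array(s['orientation']).reshape(3,3); T=np.eye(4);T[:3,:3]=Rt;T[:3,3]=s['ee_pos']
        M=np.linalg.inv(T@np.array(p['tool_from_camera'])); p['R'],p['t']=M[:3,:3],M[:3,3]
    p['R']=np.array(p['R']);p['t']=np.array(p['t']).ravel();p['K']=np.array(p['K']);p['distortion']=np.array(p['distortion'],float)
    return p
def proj(p,X): return cv2.projectPoints(np.array(X,float).reshape(-1,3),cv2.Rodrigues(p['R'])[0],p['t'],p['K'],p['distortion'])[0].reshape(-1,2)
def onz(p,uv,z):
    q=cv2.undistortPoints(np.array(uv,float).reshape(-1,1,2),p['K'],p['distortion']).reshape(-1,2)
    d=np.c_[q,np.ones(len(q))]@p['R']; c=-p['R'].T@p['t']
    return c+d*((z-c[2])/d[:,2])[:,None]
def save(n,img): cv2.imwrite('pics/'+n,cv2.cvtColor(np.ascontiguousarray(img),cv2.COLOR_RGB2BGR))
E
python3 - <<'E'
from h import *
for n in ['top','side']:
    p=shot(n); save(n+'1.png',p['color'])
    print(n,'cam',-p['R'].T@p['t'])
    for t in ['sleeve','chute','collar','endcap']:
        for d in models.cut_out(t,p)[:3]:
            m=d['mask'];ys,xs=np.nonzero(m); print(t,round(d['confidence'],2),np.round(d['box']),m.sum(),onz(p,[[xs.mean(),ys.mean()]],25).round(0))
s=r.get_state();print(s)
E
```

```text
pics
top cam [ 284.09320021    2.65558225 1485.2719973 ]
sleeve 0.63 [222. 234. 240. 248.] 217 [[475. 299.  25.]]
sleeve 0.52 [223. 260. 241. 275.] 187 [[392. 294.  25.]]
sleeve 0.45 [231. 201. 249. 219.] 201 [[567. 272.  25.]]
chute 0.8 [366. 138. 416. 240.] 3646 [[ 609. -155.   25.]]
endcap 0.65 [273. 232. 287. 248.] 197 [[473. 161.  25.]]
endcap 0.18 [144. 168. 201. 223.] 2371 [[618. 474.  25.]]
side cam [ 15.8186585  605.05280077 607.52563848]
sleeve 0.82 [228. 272. 252. 299.] 661 [[479. 295.  25.]]
sleeve 0.67 [258. 289. 284. 326.] 710 [[396. 290.  25.]]
sleeve 0.6 [212. 243. 237. 278.] 525 [[570. 272.  25.]]
chute 0.87 [291. 142. 378. 212.] 3403 [[ 619. -181.   25.]]
collar 0.81 [237. 222. 255. 238.] 244 [[609. 174.  25.]]
endcap 0.73 [279. 251. 295. 268.] 310 [[468. 171.  25.]]
endcap 0.35 [133. 237. 210. 265.] 585 [[679. 332.  25.]]
{'time_s': 0.5, 'joint_pos': array([-8.12460732e+01,  1.58080067e+01,  8.62279628e+01, -4.38043159e-04,
        7.79607228e+01, -6.93532158e+00]), 'joint_velocities': array([ 0.00777447, -0.03327196, -0.08362451,  0.01290428, -0.08641041,
        0.03224229]), 'tau': array([ 2.46066702e-05, -4.04083014e+01, -2.37291116e+01,  7.02728215e-02,
        2.58964574e-02, -2.15602392e-05]), 'ee_pos': array([ 155.46090082, -553.59909344,  205.46730632]), 'orientation': array([[ 9.62742077e-01,  2.70421326e-01,  1.39607560e-06],
       [ 2.70421326e-01, -9.62742075e-01, -5.81962241e-05],
       [-1.43934394e-05,  5.64054823e-05, -9.99999998e-01]]), 'force': array([0.17538126, 0.68128693, 0.1994892 ]), 'ft_torque': array([-0.01365452,  0.00861803,  0.04205616]), 'grip_width': 1.0016856896443278}
```

Run:
```python
import cv2
t=cv2.imread('pics/top1.png');s=cv2.imread('pics/side1.png')
cv2.imwrite('pics/t_crop.png',cv2.resize(t[110:310,130:450],None,fx=2.5,fy=2.5,interpolation=3))
cv2.imwrite('pics/s_crop.png',cv2.resize(s[130:340,110:400],None,fx=2.75,fy=2.75,interpolation=3))
```

```text
(no output)
```

View pics/t_crop.png

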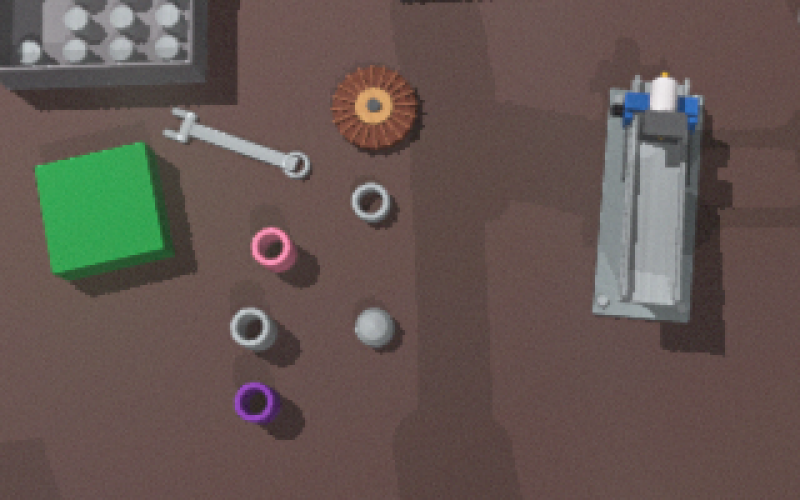

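View pics/s_crop.png

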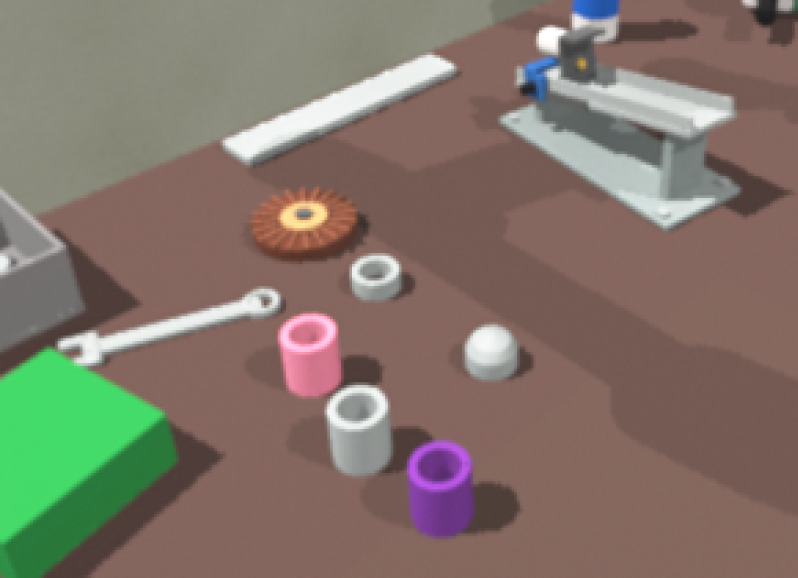

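The top crop shows the grey tall sleeve at full-image pixel (231,241), with pink and purple look-alikes above and below it. The chute's upper end is near the robot at about (389,230) and its stop is at the far end, about (396,158). The side crop agrees, with the sleeve at (241,286).

```bash
cat >> h.py <<'E'
from scipy.optimize import minimize, least_squares
A=np.linspace(0,2*np.pi,40)
def cyl(x,y,z0,h,rad): return np.array([[x+rad*np.cos(a),y+rad*np.sin(a),z] for a in A for z in (z0,z0+h)])
def hullmask(uv,sc=4):
    m=np.zeros((400,640),np.uint8); hp=cv2.convexHull((uv*16).round().astype(np.int32)); cv2.fillConvexPoly(m,hp,1,shift=4); return m>0
def fitcyl(pm,x0,z0=0,h=50,rad=22):
    def f(v):
        c=0
        for p,m in pm:
            a=hullmask(proj(p,cyl(v[0],v[1],z0,h,rad))); mm=cv2.convexHull(np.argwhere(m)[:,::-1].astype(np.int32)); b=np.zeros((400,640),np.uint8); cv2.fillConvexPoly(b,mm,1); b=b>0
            c+=1-(a&b).sum()/(a|b).sum()
        return c
    return minimize(f,x0,method='Nelder-Mead',options=dict(initial_simplex=np.array([x0,[x0[0]+8,x0[1]],[x0[0],x0[1]+8]])))
E
python3 - <<'E'
from h import *
ps={n:shot(n) for n in ['top','side']}
pm=[]
for n,c in [('top',(231,241)),('side',(241,286))]:
    for d in models.cut_out('sleeve',ps[n]):
        b=d['box']
        if b[0]<c[0]<b[2] and b[1]<c[1]<b[3]: pm.append((ps[n],d['mask']));break
for q in ([pm[0]],[pm[1]],pm):
    o=fitcyl(q,[475.,295.]); print('sleeve',o.x.round(1),round(o.fun,3))
T=np.array([[593,313],[688,321],[702,95],[612,88]])/2.5+[130,110]
S=np.array([[665,226],[738,185],[502,120]])/2.75+[110,130]
# base corners, plate top z unknown
L=np.array([[-135,55],[-135,-55],[135,-55],[135,55]]);
def f(v):
    c,s=np.cos(v[2]),np.sin(v[2]); W=np.c_[L@np.array([[c,s],[-s,c]])+v[:2],np.full(4,v[3])]
    return np.r_[(proj(ps['top'],W)-T).ravel(),(proj(ps['side'],W[[0,1,3]])-S).ravel(),(v[3]-8)/8]
o=least_squares(f,[610,-155,0,8]);print('chute',o.x.round(3),np.degrees(o.x[2]),f(o.x).round(1))
E
```

```text
sleeve [476.4 298.8] 0.091
sleeve [478.3 295.4] 0.061
sleeve [476.7 296.4] 0.183
chute [ 6.10476e+02 -1.58279e+02 -1.27000e-01  7.78600e+00] -7.279808307948294 [-0.5 -0.3  0.2  0.1  0.8 -0.3 -0.6 -0.7  0.6  0.4  1.3  1.2 -1.3 -0.9
 -0. ]
```

```bash
python3 -m crank '[0.094,0.37,0.36,0.17,-23,0.094,0.37,0.36,0.17,-23,0.094,0.37,0.36,0.17,-23,0.094,0.37,0.36,0.17,-23,0.094,0.37,0.36,0.17,-23,0.094,0.37,0.36,0.17,-23,0.094,0.37,0.36,0.17,-23,0.094,0.37,0.36,0.17,-23,0.094,0.37,0.36,0.17,-23,0.094,0.37,0.36,0.17,-23,0.094,0.37,0.36,0.17,-23,0.094,0.37,0.36,0.17,-23]'
python3 - <<'E'
from h import *
p=shot('wrist'); print(np.array(p['tool_from_camera']).round(2).tolist())
save('w1.png',p['color'])
yaw=np.radians(-7.28)
def ch(x,y,z):
    c,s=np.cos(yaw),np.sin(yaw); return [610.5+c*x-s*y,-158.3+s*x+c*y,z]
print(proj(p,[ch(x,y,8) for x,y in [(-135,55),(-135,-55),(135,-55),(135,55)]]).round(1).tolist())
print(proj(p,[ch(-132+2.9,y,105+13.7) for y in (-30,-26,26,30)]).round(1).tolist())
for d in models.cut_out('chute',p)[:1]: print(d['confidence'],d['box'])
E
```

```text
time_s: 1.9
ee_pos: [529.4, -190.1, 377.0]
orientation: [[0.993, -0.121, 0.005], [-0.121, -0.993, 0.0], [0.005, -0.001, -1.0]]
force: [-0.2, 0.8, -0.3]
grip_width: 1.0
[[0.0, -0.96, -0.27, 76.5], [1.0, 0.0, -0.0, 0.52], [0.0, -0.27, 0.96, -179.72], [0.0, 0.0, 0.0, 1.0]]
[[260.2, 192.9], [328.7, 193.4], [331.0, 8.9], [253.7, 8.6]]
[[311.2, 209.1], [308.1, 209.1], [268.1, 208.8], [265.0, 208.8]]
0.73 [244.6, 1.7, 334.2, 207.2]
```

View pics/w1.png

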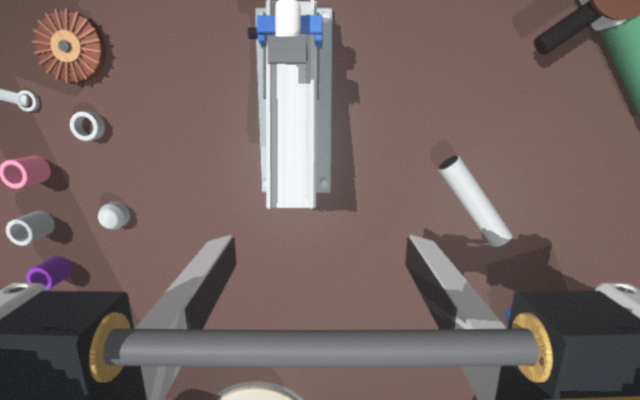

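The wrist view shows the chute centred near (290,110), with its upper end at about row 207 and columns 264–316. The grey sleeve is at (30,228). I'll zoom in on the chute's upper end.

Run:
```python
import cv2
t=cv2.imread('pics/w1.png')
cv2.imwrite('pics/w1c.png',cv2.resize(t[90:215,235:345],None,fx=4.7,fy=4.7,interpolation=cv2.INTER_CUBIC))
for r in (130,150,180,200): print(r,t[r,250:340].mean(1).astype(int).tolist())
```

```text
130 [107, 107, 109, 108, 110, 108, 108, 108, 114, 140, 183, 194, 195, 196, 198, 207, 226, 236, 240, 229, 170, 145, 156, 160, 159, 161, 162, 189, 235, 245, 245, 244, 242, 241, 240, 241, 244, 245, 246, 245, 246, 247, 245, 245, 244, 244, 244, 246, 245, 244, 244, 244, 243, 243, 242, 240, 232, 232, 233, 233, 236, 239, 235, 217, 177, 158, 150, 146, 145, 141, 141, 141, 140, 142, 142, 142, 142, 140, 143, 138, 130, 104, 93, 87, 90, 89, 86, 88, 86, 87]
150 [118, 117, 117, 121, 122, 121, 122, 122, 121, 127, 161, 207, 218, 217, 218, 221, 229, 239, 241, 231, 168, 147, 156, 162, 159, 163, 165, 195, 236, 246, 246, 245, 242, 240, 240, 242, 245, 246, 246, 246, 247, 246, 245, 245, 244, 245, 245, 246, 246, 246, 245, 244, 243, 242, 244, 241, 233, 233, 234, 233, 237, 239, 236, 217, 177, 161, 152, 145, 142, 145, 144, 142, 141, 141, 144, 143, 140, 141, 142, 136, 129, 102, 92, 90, 88, 90, 90, 88, 88, 87]
180 [117, 119, 117, 117, 119, 118, 117, 119, 119, 120, 120, 145, 199, 201, 200, 214, 229, 239, 241, 231, 181, 150, 158, 164, 161, 165, 166, 195, 236, 245, 246, 245, 244, 242, 242, 243, 245, 246, 246, 247, 247, 246, 244, 246, 246, 245, 246, 246, 245, 245, 246, 245, 244, 243, 243, 239, 234, 235, 236, 236, 238, 241, 234, 208, 174, 160, 148, 144, 144, 137, 126, 125, 134, 142, 146, 143, 139, 140, 140, 135, 117, 94, 92, 92, 89, 84, 88, 87, 89, 82]
200 [116, 117, 116, 115, 115, 121, 120, 118, 121, 116, 118, 117, 119, 120, 123, 140, 192, 234, 241, 232, 179, 148, 155, 160, 161, 162, 165, 195, 238, 244, 246, 246, 244, 242, 242, 244, 246, 246, 246, 246, 246, 244, 245, 245, 246, 245, 245, 246, 247, 246, 246, 245, 244, 244, 244, 245, 242, 241, 236, 236, 238, 241, 234, 204, 172, 151, 111, 88, 87, 91, 88, 86, 90, 85, 86, 87, 82, 87, 87, 86, 88, 82, 85, 85, 86, 83, 83, 86, 81, 83]
```

View pics/w1c.png

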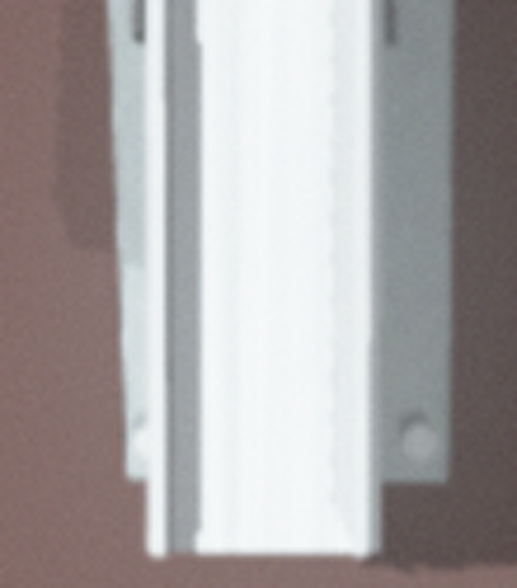

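```bash
python3 -m crank '[0.094,-0.052,0.486,-0.22,0,0.094,-0.052,0.486,-0.22,0,0.094,-0.052,0.486,-0.22,0,0.094,-0.052,0.486,-0.22,0,0.094,-0.052,0.486,-0.22,0,0.094,-0.052,0.486,-0.22,0,0.094,-0.052,0.486,-0.22,0,0.094,-0.052,0.486,-0.22,0,0.094,-0.052,0.486,-0.22,0,0.094,-0.052,0.486,-0.22,0,0.094,-0.052,0.486,-0.22,0,0.094,-0.052,0.486,-0.22,0]'
python3 - <<'E'
from h import *
p=shot('wrist'); save('w2.png',p['color']);s=r.get_state();print(s['ee_pos'],s['time_s'],s['joint_pos'].round(0))
u=proj(p,cyl(477,296.5,0,50,22)); print(u.min(0),u.max(0))
for d in models.cut_out('sleeve',p)[:3]:
    print(d['confidence'],d['box']); o=fitcyl([(p,d['mask'])],[477.,296.5]); print(o.x.round(1),o.fun)
E
```

```text
time_s: 3.2
ee_pos: [471.5, 293.9, 152.5]
orientation: [[0.992, -0.123, -0.006], [-0.123, -0.992, -0.002], [-0.005, 0.003, -1.0]]
force: [0.1, 0.1, 0.5]
grip_width: 0.997
[472.53065381 292.16111965 153.67755751] 3.25 [ 25.  16.  93.  -0.  71. 122.]
[289.24497258 158.26603411] [342.40357265 219.12979422]
0.87 [303.7, 46.4, 360.8, 107.8]
[477.  296.5] 1.0
0.84 [293.6, 159.4, 344.0, 219.8]
[476.5 295. ] 0.0495201535508637
0.76 [310.8, 237.2, 359.9, 304.0]
[477.  296.5] 1.0
```

View pics/w2.png

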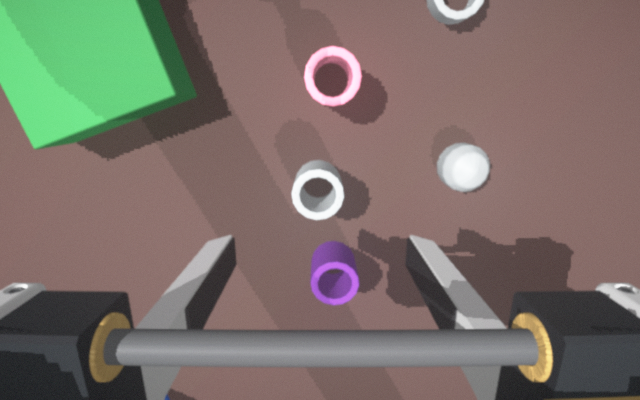

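The grey sleeve is at (318,190) between pink and purple, and the wrist fit gives (476.5, 295). I'll descend on it and grip.

```bash
python3 -m crank '[0.094,0.004,0.003,-0.05,0,0.094,0.004,0.003,-0.1,0,0.094,0.004,0.003,-0.132,0,0.094,0.004,0.003,-0.132,0,0.094,0.004,0.003,-0.132,0,0.06,0.004,0.003,-0.132,0,0.03,0.004,0.003,-0.132,0,0.03,0.004,0.003,-0.132,0,0.03,0.004,0.003,-0.132,0,0.03,0.004,0.003,-0.132,0,0.03,0.004,0.003,-0.132,0,0.03,0.004,0.003,-0.132,0]' 20
```

```text
time_s: 4.5
ee_pos: [477.5, 294.7, 22.7]
orientation: [[0.992, -0.125, -0.002], [-0.125, -0.992, -0.002], [-0.002, 0.003, -1.0]]
force: [-0.1, 1.1, 1.6]
grip_width: 0.462
```

```bash
python3 -m crank '[0.03,0,0,0.05,0,0.03,0,0,0.1,0,0.03,0,0,0.15,0,0.03,0.012,-0.1,0.18,0,0.03,0.05,-0.444,0.18,0,0.03,0.05,-0.444,0.18,0,0.03,0.05,-0.444,0.18,0,0.03,0.05,-0.444,0.18,0,0.03,0.05,-0.444,0.18,0,0.03,0.05,-0.444,0.18,0,0.03,0.05,-0.444,0.18,0,0.03,0.05,-0.444,0.18,0]'
python3 -m crank '[0.03,0,-0.035,0,0,0.03,0,-0.035,0,0,0.03,0,-0.035,0,0]'; python3 -c "
from h import *
s=r.get_state();print(s['ee_pos'],s['force'],s['grip_width'])"
```

```text
time_s: 5.7
ee_pos: [526.8, -151.1, 202.1]
orientation: [[0.992, -0.125, -0.003], [-0.125, -0.992, -0.002], [-0.003, 0.002, -1.0]]
force: [0.8, 0.6, -2.8]
grip_width: 0.46
time_s: 6.0
ee_pos: [526.0, -186.4, 201.0]
orientation: [[0.992, -0.128, -0.005], [-0.128, -0.992, 0.0], [-0.005, 0.0, -1.0]]
force: [0.5, 0.6, -2.0]
grip_width: 0.466
[ 526.00698646 -186.4191575   201.01594324] [ 0.4837366   0.60173304 -2.02354303] 0.4658309444714555
```

```bash
python3 -m crank '[0.03,0.003,0.037,0,0,0.03,0.003,0.037,0,0,0.03,0.003,0.037,-0.03,0,0.03,0.003,0.037,-0.055,0,0.03,0.003,0.037,-0.055,0,0.03,0.003,0.037,-0.055,0]'
python3 - <<'E'
from h import *
p=shot('wrist'); a=p['color'][120:400,150:490]; save('w3.png',cv2.resize(a,None,fx=2,fy=2,interpolation=2))
s=r.get_state();print(s['ee_pos'],s['force'])
q=shot('side'); save('s3.png',cv2.resize(q['color'][110:220,270:400],None,fx=5,fy=5,interpolation=2))
E
```

```text
time_s: 6.6
ee_pos: [528.9, -148.4, 146.1]
orientation: [[0.992, -0.126, -0.006], [-0.126, -0.992, 0.001], [-0.006, 0.0, -1.0]]
force: [0.4, -0.2, -2.5]
grip_width: 0.461
[ 529.70463225 -148.9837847   147.00678278] [-0.87822003  0.68370837 -2.38111247]
```

View pics/w3.png

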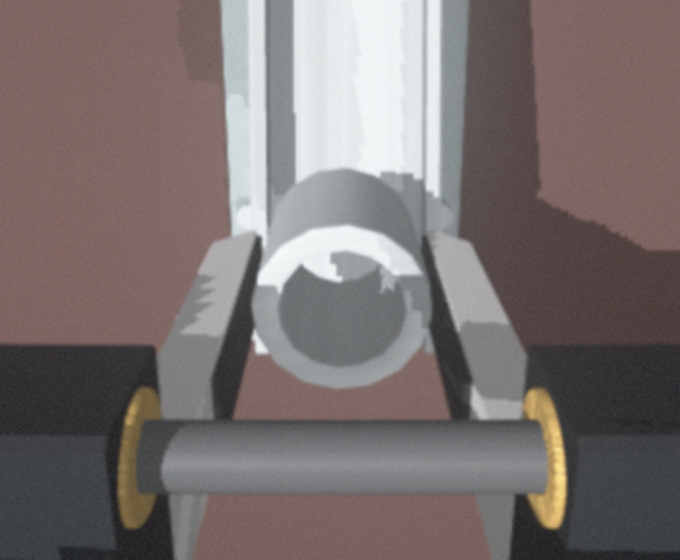

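The sleeve at crop (343,300) is centred between the walls, whose outer edges are at 249 and 440. I'll lower it until it touches.

```bash
python3 -m crank '[0.03,0,0,-0.01,0,0.03,0,0,-0.02,0,0.03,0,0,-0.021,0,0.03,0,0,-0.021,0,0.03,0,0,-0.021,0]'
python3 -m crank '[0.03,0,0,-0.002,0,0.03,0,0,-0.002,0]'
python3 -m crank '[0.03,0,0,-0.002,0,0.03,0,0,-0.002,0]' | grep -v ori
```

```text
time_s: 7.2
ee_pos: [530.2, -149.5, 126.5]
orientation: [[0.992, -0.127, -0.003], [-0.127, -0.992, -0.001], [-0.003, 0.001, -1.0]]
force: [0.1, -0.7, -3.2]
grip_width: 0.461
time_s: 7.4
ee_pos: [530.2, -149.5, 124.4]
orientation: [[0.992, -0.127, -0.003], [-0.127, -0.992, -0.001], [-0.003, 0.001, -1.0]]
force: [0.6, 0.2, -2.0]
grip_width: 0.459
time_s: 7.6
ee_pos: [530.0, -149.5, 122.2]
force: [-0.5, -0.6, -2.5]
grip_width: 0.457
```

```bash
for i in 1 2; do python3 -m crank '[0.03,0,0,-0.001,0,0.03,0,0,-0.001,0]' | grep -v ori; done
```

```text
time_s: 7.8
ee_pos: [530.2, -149.5, 121.7]
force: [-1.7, 0.1, 1.3]
grip_width: 0.462
time_s: 8.0
ee_pos: [530.4, -149.6, 121.5]
force: [-0.3, 0.7, 5.2]
grip_width: 0.463
```

```bash
python3 -m crank '[0.03,0,0,0,0,0.03,0.002,0,-0.001,0,0.03,0.004,-0.0005,-0.002,0,0.03,0.006,-0.001,-0.0035,0,0.03,0.008,-0.001,-0.005,0,0.03,0.008,-0.001,-0.005,0,0.03,0.008,-0.001,-0.005,0]' 4
python3 - <<'E'
from h import *
q=shot('side'); save('s4.png',cv2.resize(q['color'][110:220,270:400],None,fx=5,fy=5,interpolation=2))
E
```

```text
time_s: 8.7
ee_pos: [538.4, -150.7, 116.5]
orientation: [[0.992, -0.127, -0.002], [-0.127, -0.992, -0.001], [-0.002, 0.002, -1.0]]
force: [-1.2, -1.1, 1.2]
grip_width: 0.457
```

View pics/s4.png

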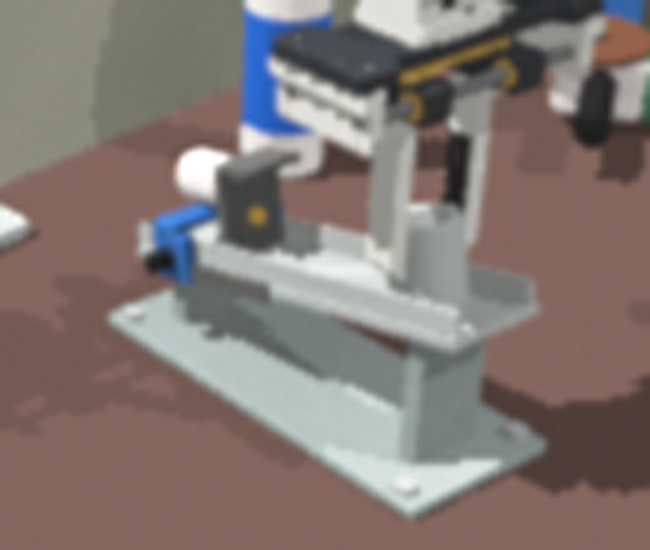

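The side crop shows the sleeve at (437,255), tilted and standing flat on the channel floor between the fingers. I'll release it and rise.

```bash
python3 -m crank '[0.05,0,0,0,0,0.06,0,0,0,0,0.06,0,0,0,0,0.06,0,0,0.02,0,0.06,0,0,0.045,0,0.06,0,0,0.065,0,0.06,0,0,0.065,0,0.03,-0.046,0.006,0.065,0,0.012,-0.046,0.006,0.065,0,0.012,-0.046,0.006,0.065,0,0.012,-0.046,0.006,0.065,0,0.012,-0.046,0.006,0.065,0]'
python3 - <<'E'
from h import *
s=r.get_state();print(s['ee_pos'],s['force'],s['grip_width'])
p=shot('wrist'); a=p['color'][120:400,150:490]; save('w5.png',cv2.resize(a,None,fx=2,fy=2,interpolation=2))
M=[d for d in models.cut_out('sleeve',p) if d['confidence']>.3]
n=np.array([np.sin(.2094)*.992,-np.sin(.2094)*.127,np.cos(.2094)])
def cy(x,y):  # tilted, base on the floor at chute x,y
    c,sn=.9919,-.1271; b=np.array([611.5+c*x-sn*y,-160.2+sn*x+c*y,105-(x+132)*np.tan(.2094)])
    e1=np.array([np.cos(.2094)*c,np.cos(.2094)*sn,-np.sin(.2094)]);e2=np.array([-sn,c,0])
    n=np.cross(e1,e2); return np.array([b+22*np.cos(a)*e1+22*np.sin(a)*e2+h*n for a in A for h in(0,50)])
for d in M: print(d['confidence'],np.round(d['box']))
for x in (-90,-82,-74):
    u=proj(p,cy(x,0)); print(x,u.min(0).round(),u.max(0).round())
E
```

```text
time_s: 9.95
ee_pos: [493.4, -145.0, 181.3]
orientation: [[0.992, -0.127, -0.001], [-0.127, -0.992, -0.001], [-0.001, 0.002, -1.0]]
force: [-0.7, -0.5, 0.8]
grip_width: 0.253
[ 493.44762478 -144.96699468  181.26859835] [-0.72823117 -0.49705847  0.83133331] 0.2528603985553358
-90 [285. 131.] [355. 202.]
-82 [285. 118.] [356. 189.]
-74 [284. 104.] [356. 177.]
```

View pics/w5.png

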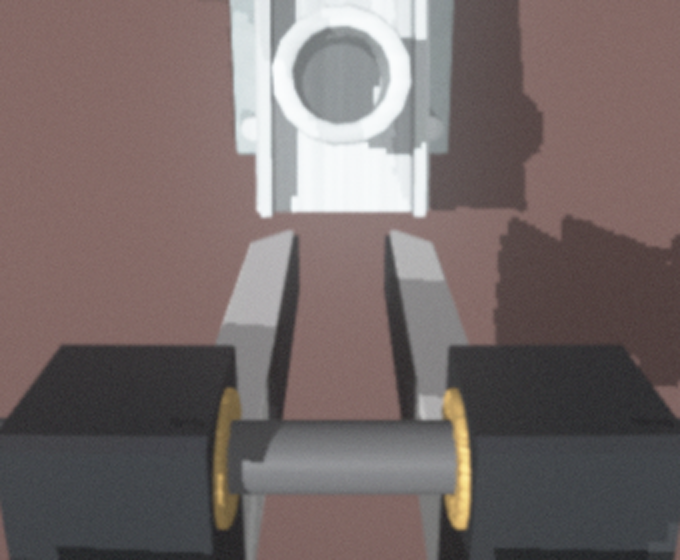

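The sleeve stands centred in the channel at crop (342,75), upright on its end and released. The pixels match chute x of about -83 mm. I'll go down behind it.

```bash
python3 -m crank '[0.012,-0.001,0,0,0,0.012,-0.001,0,0,0,0.012,-0.001,0,0,0,0.012,-0.001,0,-0.03,0,0.012,-0.001,0,-0.055,0,0.012,-0.001,0,-0.07,0,0.012,-0.001,0,-0.07,0,0.012,-0.001,0,-0.07,0]' | grep -v ori
```

```text
time_s: 10.85
ee_pos: [492.5, -145.0, 111.6]
force: [0.2, -0.6, 0.8]
grip_width: 0.124
```

```bash
python3 -m crank '[0.012,0.003,-0.0004,-0.0006,0,0.012,0.006,-0.0008,-0.0013,0,0.012,0.009,-0.0011,-0.0019,0,0.012,0.012,-0.0015,-0.0026,0,0.012,0.015,-0.0019,-0.0032,0,0.012,0.018,-0.0023,-0.0039,0,0.012,0.02,-0.0025,-0.0043,0]' | grep -v ori
python3 -m crank '[0.012,0.002,-0.0003,-0.0004,0,0.012,0.004,-0.0005,-0.0009,0,0.012,0.006,-0.0008,-0.0013,0,0.012,0.008,-0.001,-0.0017,0,0.012,0.01,-0.0013,-0.0021,0]' | grep -v ori
```

```text
time_s: 11.55
ee_pos: [512.6, -147.5, 107.3]
force: [-2.8, -0.4, 3.2]
grip_width: 0.131
time_s: 12.05
ee_pos: [522.7, -148.8, 105.1]
force: [-2.8, -0.0, 3.3]
grip_width: 0.128
```

```bash
python3 -m crank '[0.012,0.003,-0.0004,-0.0006,0,0.012,0.006,-0.0008,-0.0013,0,0.012,0.009,-0.0012,-0.0019,0,0.012,0.012,-0.0015,-0.0026,0,0.012,0.015,-0.0019,-0.0032,0,0.012,0.018,-0.0023,-0.0039,0,0.012,0.021,-0.0027,-0.0045,0,0.012,0.024,-0.0031,-0.0051,0,0.012,0.027,-0.0035,-0.0058,0,0.012,0.03,-0.0038,-0.0064,0]' | grep -v ori
python3 - <<'E'
from h import *
p=shot('wrist'); a=p['color'][0:280,150:490]; save('w6.png',cv2.resize(a,None,fx=2,fy=2,interpolation=2))
E
```

```text
time_s: 13.05
ee_pos: [553.0, -152.7, 98.7]
force: [-2.5, 0.1, 3.4]
grip_width: 0.13
```

View pics/w6.png

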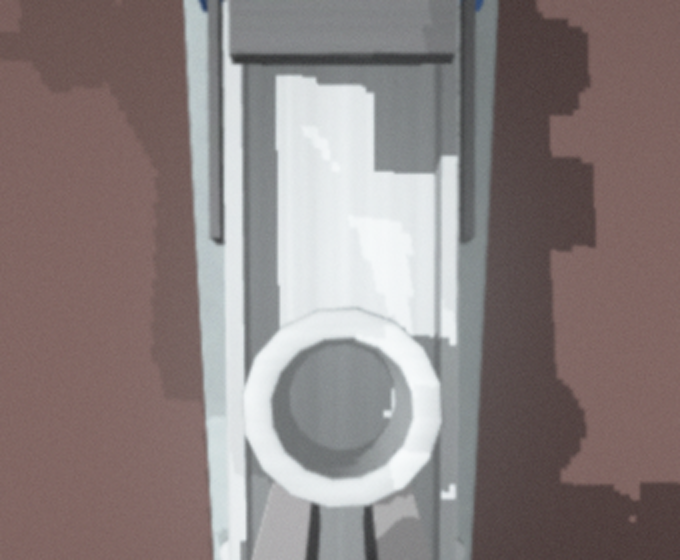

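The wrist crop shows the sleeve at (343,407), upright and centred ahead of the fingers. The hood's edge at row 58 is about 55–60 mm further on.

```bash
python3 -m crank '[0.012,0.003,-0.0004,-0.0006,0,0.012,0.006,-0.0008,-0.0013,0,0.012,0.009,-0.0012,-0.0019,0,0.012,0.012,-0.0015,-0.0026,0,0.012,0.015,-0.0019,-0.0032,0,0.012,0.018,-0.0023,-0.0039,0,0.012,0.021,-0.0027,-0.0045,0,0.012,0.024,-0.0031,-0.0051,0,0.012,0.027,-0.0035,-0.0058,0,0.012,0.03,-0.0038,-0.0064,0,0.012,0.033,-0.0042,-0.0071,0]' | grep -v ori
python3 -m crank '[0.012,0.0015,-0.0002,-0.0003,0,0.012,0.003,-0.0004,-0.0006,0,0.012,0.0045,-0.0006,-0.001,0,0.012,0.006,-0.0008,-0.0013,0,0.012,0.007,-0.0009,-0.0015,0]' | grep -v ori
```

```text
time_s: 14.2
ee_pos: [586.9, -157.0, 91.4]
force: [-2.6, -0.1, 2.3]
grip_width: 0.129
time_s: 14.7
ee_pos: [594.1, -158.0, 89.8]
force: [-3.0, 0.2, 2.2]
grip_width: 0.129
```

```bash
for i in 1 2; do python3 -m crank '[0.012,0.0015,-0.0002,-0.0003,0,0.012,0.003,-0.0004,-0.0006,0,0.012,0.0045,-0.0006,-0.001,0,0.012,0.006,-0.0008,-0.0013,0,0.012,0.0075,-0.001,-0.0016,0,0.012,0.009,-0.0011,-0.0019,0]' | grep -v ori; done
python3 - <<'E'
from h import *
p=shot('wrist'); a=p['color'][0:280,150:490]; save('w7.png',cv2.resize(a,None,fx=2,fy=2,interpolation=2))
E
```

```text
time_s: 15.3
ee_pos: [603.3, -159.1, 87.9]
force: [-1.8, 0.1, 2.5]
grip_width: 0.131
time_s: 15.9
ee_pos: [612.4, -160.2, 86.0]
force: [-2.4, -0.9, 1.1]
grip_width: 0.124
```

View pics/w7.png

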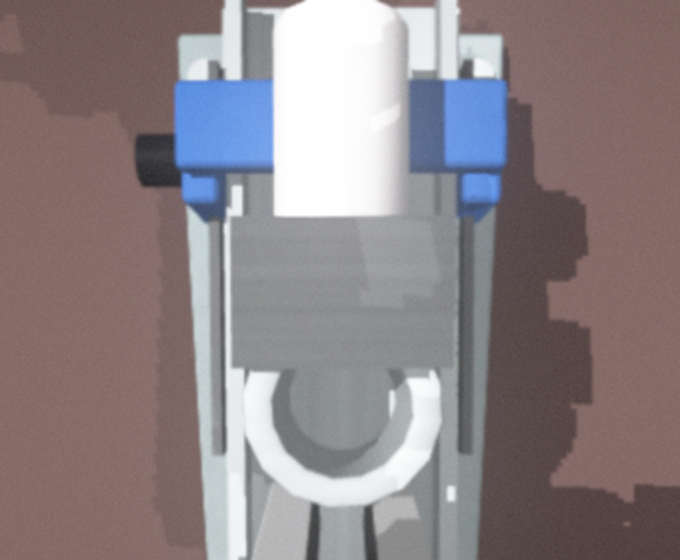

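The sleeve's front is now under the hood, whose edge is at row 368 against a sleeve centre at row 407. About 8–10 mm remain, so I'll use small steps with force checks.

```bash
for i in 1 2; do python3 -m crank '[0.012,0.001,-0.0001,-0.0002,0,0.012,0.002,-0.0003,-0.0004,0,0.012,0.003,-0.0004,-0.0006,0]' | grep -v ori; done
for i in 1 2; do python3 -m crank '[0.012,0.0005,-0.0001,-0.0001,0,0.012,0.001,-0.0001,-0.0002,0,0.012,0.001,-0.0001,-0.0002,0]' | grep -v ori; done
```

```text
time_s: 16.25
ee_pos: [615.7, -160.7, 85.3]
force: [-1.9, 0.3, 1.8]
grip_width: 0.127
time_s: 16.55
ee_pos: [618.7, -161.1, 84.6]
force: [-2.1, -0.0, 1.3]
grip_width: 0.13
time_s: 16.85
ee_pos: [619.7, -161.2, 84.4]
force: [-2.3, 0.6, 1.7]
grip_width: 0.128
time_s: 17.15
ee_pos: [620.6, -161.3, 84.2]
force: [-4.0, 0.3, 3.0]
grip_width: 0.13
```

```bash
python3 -m crank '[0.012,0.0005,-0.0001,-0.0001,0,0.012,0.001,-0.0001,-0.0002,0,0.012,0.001,-0.0001,-0.0002,0]' | grep -v ori
python3 -c "
from h import *
print(np.round([0,0,0]+r.get_state()['force'],1))"
```

```text
time_s: 17.45
ee_pos: [621.0, -161.3, 84.1]
force: [-5.1, 0.0, 4.0]
grip_width: 0.129
[-5.1  0.   4. ]
```

```bash
python3 -m crank '[0.012,0.0005,-0.0001,-0.0001,0,0.012,0.0008,-0.0001,-0.0002,0,0.012,0.0008,-0.0001,-0.0002,0]' | grep -v ori
python3 - <<'E'
from h import *
p=shot('side'); save('s8.png',cv2.resize(p['color'][110:200,275:375],None,fx=6,fy=6,interpolation=2))
E
```

```text
time_s: 17.75
ee_pos: [621.2, -161.3, 84.0]
force: [-5.1, -0.2, 5.4]
grip_width: 0.13
```

View pics/s8.png

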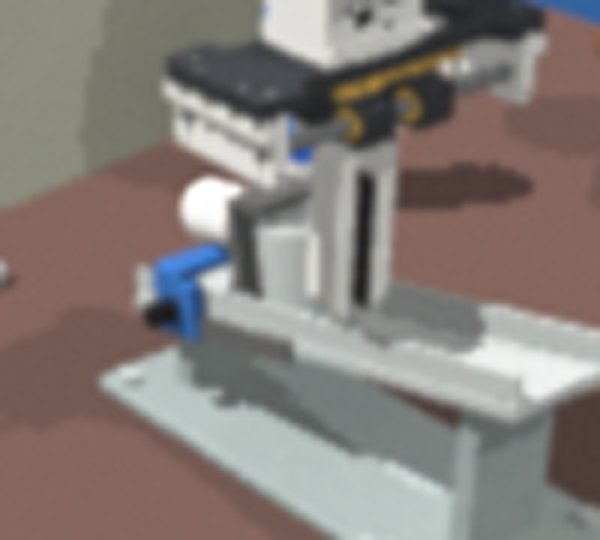

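```bash
python3 -m crank '[0.012,0.0007,-0.0001,0.0002,0,0.012,0.0014,-0.0002,0.0003,0,0.012,0.0014,-0.0002,0.0003,0]' | grep -v ori
```

```text
time_s: 18.1
ee_pos: [621.5, -161.3, 84.1]
force: [-5.5, 0.8, 4.3]
grip_width: 0.129
```

```bash
python3 -m crank '[0.012,0.0012,-0.0001,0,0,0.012,0.002,-0.0002,0,0,0.012,0.002,-0.0002,0,0]' | grep -v ori
```

```text
time_s: 18.4
ee_pos: [621.8, -161.4, 84.0]
force: [-6.6, -0.6, 6.6]
grip_width: 0.125
```

```bash
python3 -m crank '[0.012,-0.0003,0,0.0001,0,0.012,-0.0006,0.0001,0.0001,0,0.012,-0.001,0.0001,0.0002,0,0.012,-0.0015,0.0002,0.0003,0,0.012,-0.002,0.0003,0.0004,0,0.012,-0.0025,0.0003,0.0005,0,0.012,-0.004,0.0005,0.0008,0,0.012,-0.007,0.0009,0.0015,0,0.012,-0.012,0.0015,0.0026,0,0.012,-0.02,0.0025,0.0043,0,0.012,-0.02,0.0025,0.0043,0]' | grep -v ori
python3 - <<'E'
from h import *
p=shot('wrist'); a=p['color'][0:280,150:490]; save('w9.png',cv2.resize(a,None,fx=2,fy=2,interpolation=2))
E
```

```text
time_s: 19.5
ee_pos: [600.5, -158.6, 88.6]
force: [0.4, -0.3, -0.3]
grip_width: 0.125
```

View pics/w9.png

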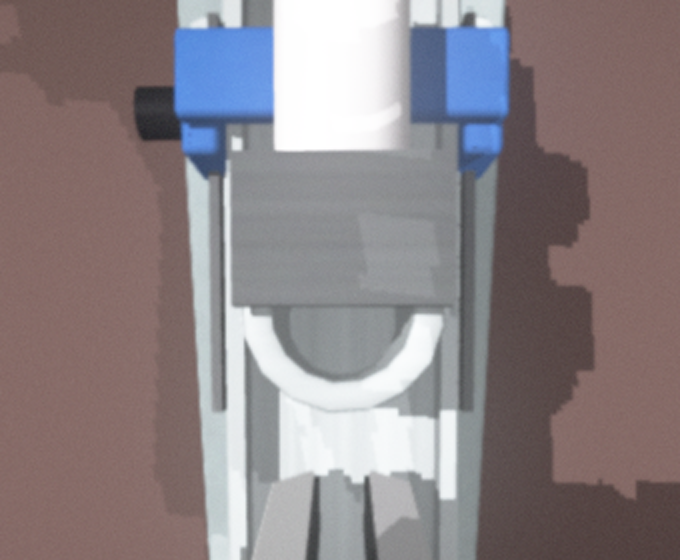

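The wrist crop shows the sleeve upright, with its rear half visible from the hood edge (row 305) to the rear rim (row 411). I'll check numerically that the gap to the face is zero.

Run:
```python
from h import *
p=shot('wrist'); g=p['color'].mean(2)
print('col 320 rows 140-215',g[140:215,318:324].mean(1).astype(int).tolist())
c,sn=.9919,-.1271; t=.2094
e1=np.array([np.cos(t)*c,np.cos(t)*sn,-np.sin(t)]);e2=np.array([-sn,c,0]);n=np.cross(e1,e2)
b0=np.array([611.5+c*-132,-160.2+sn*-132,105.])
P=lambda s,h:b0+s*e1+h*n
from scipy.optimize import brentq
f=lambda h,row:brentq(lambda s:proj(p,P(s,h))[0,1]-row,60,240)
for hr in (152,152.5,153): print('face s from hood edge',hr,f(61,hr)+22)
for rr in (205,205.5,206): print('sleeve front s',rr,f(50,rr)+44)
```

```text
col 320 rows 140-215 [141, 140, 141, 141, 142, 142, 143, 144, 144, 145, 144, 141, 142, 138, 127, 131, 144, 148, 149, 148, 148, 148, 148, 149, 149, 148, 150, 149, 149, 149, 149, 150, 150, 150, 149, 149, 149, 150, 150, 150, 150, 151, 150, 150, 150, 149, 151, 145, 136, 127, 130, 148, 187, 222, 235, 239, 241, 242, 242, 241, 240, 239, 237, 235, 233, 226, 212, 219, 235, 240, 241, 241, 241, 241, 241]
face s from hood edge 152 193.70014893603604
face s from hood edge 152.5 193.5041920329387
face s from hood edge 153 193.30820558090696
sleeve front s 205 193.89813614863283
sleeve front s 205.5 193.68280710092478
sleeve front s 206 193.46743551235886
```

```bash
python3 -m crank '[0.012,-0.005,0.0006,0.02,0,0.012,-0.01,0.001,0.06,0,0.012,-0.02,0.002,0.1,0,0.012,-0.03,0.003,0.14,0,0.012,-0.03,0.003,0.14,0,0.012,-0.03,0.003,0.14,0,0.012,-0.03,0.003,0.14,0]' | grep -v ori
python3 - <<'E'
from h import *
p=shot('wrist'); g=p['color'].mean(2)
c,sn=.9919,-.1271; t=.2094
e1=np.array([np.cos(t)*c,np.cos(t)*sn,-np.sin(t)]);e2=np.array([-sn,c,0]);n=np.cross(e1,e2)
b0=np.array([611.5+c*-132,-160.2+sn*-132,105.])
P=lambda s,h:b0+s*e1+h*n
print('expected hood edge, sleeve rear px',proj(p,[P(193.4-22,61),P(193.4-44,50)]).round(1))
u=int(proj(p,P(160,50))[0,0]); print(u,g[40:140,u-2:u+3].mean(1).astype(int).tolist())
q=shot('top')
for k in ['sleeve','collar','endcap']: print(k,[(round(d['confidence'],2),np.round(d['box']).tolist()) for d in models.cut_out(k,q)[:4]])
print(order.job_done())
E
```

```text
time_s: 20.3
ee_pos: [571.1, -155.6, 227.3]
force: [0.6, 0.6, -0.6]
grip_width: 0.126
expected hood edge, sleeve rear px [[319.3  86.7]
 [319.3 118.7]]
319 [254, 254, 254, 253, 253, 252, 240, 192, 156, 149, 150, 149, 148, 148, 147, 148, 149, 148, 149, 149, 151, 150, 152, 149, 147, 148, 147, 148, 148, 148, 147, 145, 148, 151, 150, 151, 151, 148, 151, 150, 150, 151, 151, 152, 152, 150, 143, 123, 112, 130, 143, 146, 146, 146, 146, 147, 147, 147, 147, 147, 148, 148, 147, 149, 148, 148, 149, 149, 150, 151, 169, 212, 239, 246, 248, 249, 248, 246, 234, 198, 158, 149, 148, 148, 149, 150, 151, 172, 224, 246, 249, 249, 249, 249, 249, 249, 249, 249, 249, 249]
sleeve [(0.67, [221.0, 261.0, 244.0, 276.0]), (0.46, [230.0, 201.0, 248.0, 219.0])]
collar [(0.44, [271.0, 184.0, 285.0, 198.0])]
endcap [(0.67, [272.0, 234.0, 287.0, 249.0])]
the job is handed in; nothing more can be done
None
```

I stood the grey steel sleeve in the top of the chute, let it go and pushed it from behind under the hood to the stop. I handed the job in at about 20 s, with the gripper well clear above it.

- **Push:** it took about 2–3 N down the channel. At the stop the force rose at about 4 N per mm, as the stop should, to 6.6 N along the channel. The vertical reading was also 6.6 N at that moment, so the total was about 9.3 N, under the 12 N limit.
- **Home against the stop:** after I backed off, the wrist image put the stop's face at 193.3–193.7 mm along the slope and the sleeve's front at 193.5–193.9 mm. The gap is zero to within a few tenths of a mm. After the arm rose, the sleeve was still there to within about one pixel. The plunger itself is hidden by the sleeve, so I infer it is pressed in from this contact rather than having seen it.
- **Bystanders:** I never touched them. The last top image showed the endcap and both coloured look-alikes where they were. The collar was detected at its place too, with a lower confidence of 0.44. I did not re-check the flapwheel, wrench, tube offcut or disc box at the end.
- **Misstep:** while carrying the sleeve I moved about 35 mm too far sideways above the chute, then corrected it before lowering.

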